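# Clear the de-rig pile into its trays

### The job

Take the pile on the rubber mat apart from the top down and put the things away in that order: the fuse holder in the smallest tray, the lens cap open side down over the round seat's stud, the belt pack in the middle-sized tray, the battery plate in the largest tray. Each must lie flat and centred in its place, lengthwise between the end stops (either way round), set down and not dropped. Leave the second fuse holder and the steel coupler standing where they are.

Things in the scene. Friction and masses are not known exactly. Their poses are not given: they have to be found in the camera images.
- fuse_c (a point): The white ceramic fuse holder on top of the pile: foot 20 mm wide (x) by 40 mm long (y), 14 mm high with straight sides, and above it a 16 mm thick half-round ridge along y up to 22 mm. About 50 g. Point: its centre, 11 mm above its underside. Axes: y along its length, z up. It stands on the lens cap.
- cap_c (a point): The round red rubber lens cap (rigid), second from the top: 50 mm across, 16 mm high, resting on its rim with the open side down; wall 4 mm, closed top 4 mm thick, hollow 42 mm across and 12 mm deep. About 45 g. Point: its centre, 8 mm above its rim. z up. It stands on the belt pack.
- pack_c (a point): The matte black intercom belt pack, third from the top: 54 mm wide (x), 84 mm long (y; the last 8 mm at the +y end are two small knobs), 28 mm high, flat top and bottom. About 240 g. Point: its centre, 14 mm above its underside. Axes: y along its length, z up. It lies on the battery plate.
- plate_c (a point): The green anodised battery mounting plate at the bottom of the pile: 64 mm wide (x), 116 mm long (y), 18 mm thick, flat. About 280 g. Point: its centre, 9 mm above its underside. Axes: y along its length, z up. It lies on the 4 mm thick rubber mat.
- fuse_tray_seat (a point): Where the fuse holder belongs: a fixed, low aluminium tray with a grey pad, 26 mm wide (x), 58 mm between its two end stops (y), no side walls. The stops are 6 mm thick and stand 8 mm above the pad. Point: centre of the pad's top face, 9 mm above the shelf (the tray stands on the 4 mm mat). Axes: y along the tray from stop to stop, x across it, z up. The shortest and narrowest of the three trays.
- cap_post_seat (a point): Where the lens cap belongs: a fixed round aluminium seat 68 mm across and 5 mm thick, with a steel stud 26 mm across standing 6 mm above it in the middle; the cap sits over the stud with its rim on the seat. Point: on the axis, at the height of the seat's top face (9 mm above the shelf; the stud's top is 6 mm higher). z up.
- pack_tray_seat (a point): Where the belt pack belongs: a fixed, low aluminium tray with a grey pad, 60 mm wide (x), 102 mm between its two end stops (y), no side walls. The stops are 6 mm thick and stand 8 mm above the pad. Point: centre of the pad's top face, 9 mm above the shelf (the tray stands on the 4 mm mat). Axes: y along the tray from stop to stop, x across it, z up. The middle-sized tray.
- plate_tray_seat (a point): Where the battery plate belongs: a fixed, low aluminium tray with a grey pad, 70 mm wide (x), 134 mm between its two end stops (y), no side walls. The stops are 6 mm thick and stand 8 mm above the pad. Point: centre of the pad's top face, 9 mm above the shelf (the tray stands on the 4 mm mat). Axes: y along the tray from stop to stop, x across it, z up. The longest and widest tray.
- spare_c (a point): A second white ceramic fuse holder, alike, standing by itself on the mat: not part of the pile, to be left alone. Point: its centre, 11 mm above its underside. y along its length.
- coupler_c (a point): A small steel cable coupler, 26 mm across and 40 mm tall, standing on end beside the second fuse holder: to be left alone. Point: its centre, 20 mm above its underside.
Not all that is in view belongs to the job. What is shaped like the part that bears fuse_c but turquoise is not meant.

How it is judged:
On the way, in this order (a step that is already met when the one before it is completed fails the run):
1. the fuse holder lies released in the smallest tray (horizontal distance between fuse_c and fuse_tray_seat below 0.012 m and z of fuse_c in the frame of fuse_tray_seat between 0.008 and 0.014 m and angle between fuse_c's own z axis and vertical below 0.1 rad and angle between the y axis of fuse_c and the y axis of fuse_tray_seat, either way round below 0.2 rad and linear speed of fuse below 0.02 m/s and contact force between fuse and the fingers below 0.05 N), for 0.2 s.
2. the lens cap sits released over the stud of the round seat (horizontal distance between cap_c and cap_post_seat below 0.012 m and z of cap_c in the frame of cap_post_seat between 0.005 and 0.011 m and angle between cap_c's own z axis and vertical below 0.1 rad and linear speed of cap below 0.02 m/s and contact force between cap and the fingers below 0.05 N), for 0.2 s.
3. the belt pack lies released in the middle-sized tray (horizontal distance between pack_c and pack_tray_seat below 0.012 m and z of pack_c in the frame of pack_tray_seat between 0.011 and 0.017 m and angle between pack_c's own z axis and vertical below 0.1 rad and angle between the y axis of pack_c and the y axis of pack_tray_seat, either way round below 0.2 rad and linear speed of pack below 0.02 m/s and contact force between pack and the fingers below 0.05 N), for 0.2 s.
4. the battery plate lies released in the largest tray (horizontal distance between plate_c and plate_tray_seat below 0.012 m and z of plate_c in the frame of plate_tray_seat between 0.006 and 0.012 m and angle between plate_c's own z axis and vertical below 0.1 rad and angle between the y axis of plate_c and the y axis of plate_tray_seat, either way round below 0.2 rad and linear speed of plate below 0.02 m/s and contact force between plate and the fingers below 0.05 N), for 0.2 s.
At the end, for the whole second after the job is handed in: All four are released and at rest in their own places: within 12 mm of the centre horizontally, resting on the pad or seat within 3 mm, tilted under 0.1 rad, and the three long ones within 0.2 rad of the tray's length, either way round (all of step 1 and all of step 2 and all of step 3 and all of step 4); the robot touches nothing.
It fails at once if a thing from the pile is dropped (falls free, touching nothing, faster than 0.7 m/s: from about 25 mm or more) ((contact force between fuse and anything else below 0.001 N and linear speed of fuse above 0.7 m/s) or (contact force between cap and anything else below 0.001 N and linear speed of cap above 0.7 m/s) or (contact force between pack and anything else below 0.001 N and linear speed of pack above 0.7 m/s) or (contact force between plate and anything else below 0.001 N and linear speed of plate above 0.7 m/s)).
It fails at once if the second fuse holder is shifted by more than 15 mm (distance of spare_c from where it was at the start of the episode above 0.015 m).
It fails at once if the steel coupler is shifted by more than 15 mm (distance of coupler_c from where it was at the start of the episode above 0.015 m).
It also fails if it takes over 125 s, if anything falls off the work surface, if the arm or the gripper's body presses on something with over 40 N, if the wrist force passes 120 N, or if a joint passes its speed limit or range.

### The arm

A 6-joint arm with a two-finger parallel gripper is mounted at the origin on the work surface. World frame = base frame: x ahead of the robot, y to its left, z up, the work surface at z = 0. Lengths are in m, angles in rad, forces in N, time in s.
With the tool pointing down it reaches from about 0.275 to 0.825 m from the base axis. Payload 5.2 kg.
Tool frame: the origin (TCP) lies between the finger pads; the fingertips stand 22 mm ahead of it and the grasp point (between the pads) lies 3 mm ahead of it; z points along the fingers, y is the line along which they close (so a half turn about z gives the same grasp; the last joint's range is limited). The gripper opens to 93 mm and grips with 3 to 60 N. Pads are 15 mm wide; open, the fingers measure 128 mm over their backs; the gripper's body (75 mm by 188 mm) begins 65 mm behind the grasp point.
Start: joints at [1.055, 0.259, 1.535, -0, 1.348, -0.203], TCP at [0.169, 0.523, 0.208] pointing down, gripper open.
Joint ranges: [-3.14, 3.14], [-0.91, 2.08], [0.19, 2.58], [-1.22, 4.36], [0.22, 2.71], [-3.12, 3.12]. Speed limits (rad/s): [2.57, 2.57, 3.14, 3.14, 3.14, 3.14].

### API

Orientations are given as a unit quaternion [x, y, z, w].
In Python, from bench import r, vision, job gives the robot as it stands.
- The arm moves only by the shell command python3 -m crank 'ROWS'. ROWS is JSON, one flat list of numbers, 7 for each row, row after row: the turn, a rotation vector about the tool's x, y, z in degrees, then the shift along the tool's x, y, z in cm, then the gripper command: -1 is shut, 1 is fully open, values between are in proportion. In form: [wx, wy, wz, x, y, z, claw, wx, wy, wz, x, y, z, claw, ...]. A call has exactly 5 rows; each row is the pose to reach, as a shift and turn from the pose commanded when the call began, along the tool's axes at that moment; what a row does not reach only later rows make up. A row lasts 1/10 s, in which the tool goes at most 50 mm and 8.59 degrees, less where a joint would pass 70% of its speed; a pose out of reach is approached as far as the arm can. A call with a gripper value outside its range is refused whole. The fingers move at their own pace and stop on an object; the grip force is fixed at half the most. Time passes only in rows, so rows that repeat a pose let the fingers close, or fill a call up. It gives the time, the measured TCP pose, the force, the opening and the grip force at its end, in the units of the state.
- r.observe(): the state, without advancing time (a new reading comes with each control period).
- vision.capture(name): name is "side" or "top" or "wrist"; returns a dict with "frame" (384x512x3 uint8, red, green, blue), "fovy" (degrees; the focal length in pixels is half the picture's height over the tangent of half this angle, whatever the lens; pixels are square), "cx", "cy" (the principal point, pixels), "R" (3x3) and "t" (3): a world point X has camera coordinates R X + t. Camera axes: x right, y down, z forward; pixel columns grow to the right and rows downward; lengths in m; the calibration is good to about 2 mm. A picture is of the moment at which its call begins. There is no depth.
- job.sign_off(): hands the job in; it is judged then, once.
The state is a dict: "time_s": time; "joints": joint angles; "qvel": joint speeds; "joint_torque": joint torques, N m; "eef_pos": TCP position; "orientation": TCP orientation; "ft_force": force on the tool from outside, world axes, zero at the start; "ft_torque": the same for the moment, N m; "width": finger opening in m; "grip_force": force on a finger pad.
Only numpy, scipy, OpenCV 4.12 (cv2) and the standard library are available. Lean on these libraries where they do the work, as an engineer would, in place of code of your own. Each camera call takes 0.05 s, during which the arm holds its last target. There are 200 camera calls.

## Working session

There is one attempt and no reset: what is moved stays moved. The work goes in short steps, Python scripts to look and compute and a shell command to move; the robot and the scene stay as the last step left them, time stands still between calls to the robot, and variables do not carry over. Pictures are saved under pics/ and viewed, at most 14 in all, crops included, and the job is handed in when it is done.

```bash
mkdir -p pics; ls; python3 - <<'E'
from bench import r,vision,job
import cv2,pickle
print(r.observe())
d={}
for n in("top","side","wrist"):
    c=vision.capture(n);d[n]=c;cv2.imwrite(f"pics/{n}0.png",cv2.resize(c["frame"][:,:,::-1],(800,600),interpolation=cv2.INTER_CUBIC))
    print(n,c["fovy"],c["cx"],c["cy"],c["R"],c["t"])
pickle.dump(d,open("d0.pkl","wb"))
E
```

```text
pics
{'time_s': 0.0, 'joints': array([ 1.05518682e+00,  2.59349218e-01,  1.53603844e+00, -1.30745535e-06,
        1.34800624e+00, -2.02810384e-01]), 'qvel': array([ 0.0006765 ,  0.00066205, -0.00097016, -0.00107412, -0.00143609,
       -0.00027012]), 'joint_torque': array([-1.20999201e-03, -4.37314904e+01, -2.83997083e+01,  7.16222031e-02,
        4.17287950e-02, -1.81954147e-04]), 'eef_pos': array([0.16895533, 0.52283017, 0.2071323 ]), 'orientation': array([ 1.55762523e-01,  9.87794121e-01, -8.43364635e-04, -3.16003474e-04]), 'ft_force': array([ 0.05518919,  0.9330375 , -0.98636529]), 'ft_torque': array([ 0.01947566,  0.02340872, -0.03644784]), 'grip_force': 0.0, 'width': 0.0933276913461357}
top 46.43629065965814 254.80880739872222 187.2026552091003 [[-0.0080516  -0.9994996  -0.03058956]
 [-0.99014075  0.0122468  -0.13953965]
 [ 0.13984445  0.02916446 -0.98974389]] [0.11594053 0.54826478 0.94977446]
side 53.43346118596906 257.6837239911503 194.06065888143073 [[ 0.95261908 -0.30402134 -0.00937677]
 [-0.24360177 -0.74411497 -0.62205393]
 [ 0.18214027  0.59486463 -0.78291825]] [-0.48729542  0.24575731  0.73045359]
wrist 70.66072992192166 255.46102171626535 184.40603609803466 [[ 3.07296944e-01  9.51613230e-01 -9.21179184e-04]
 [ 9.08965509e-01 -2.93238229e-01  2.96298910e-01]
 [ 2.81691838e-01 -9.18890696e-02 -9.55094816e-01]] [-0.54997906 -0.03432404  0.39106312]
```

View pics/top0.png

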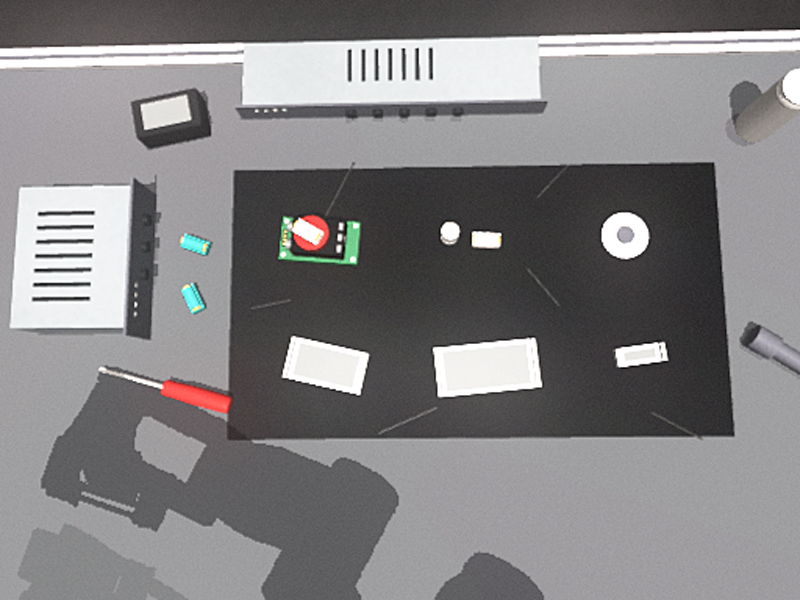

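View pics/side0.png

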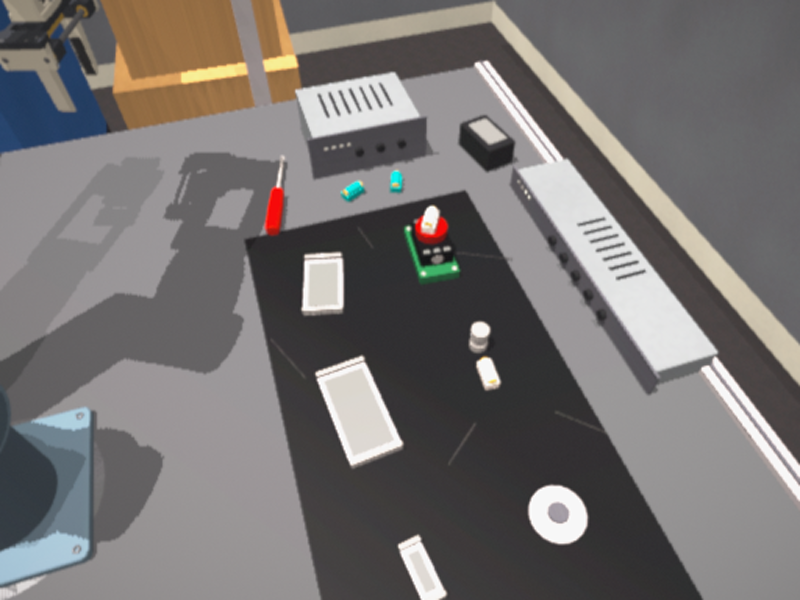

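The top view (800×600) shows the pile at (315,238), with the fuse holder on top at (307,231). The middle-sized tray is at (325,365), the largest at (487,367), the smallest at (641,354), and the round seat at (625,235).

Candidates for the fuse holder are the white one on the pile at (307,231), the white one at (487,240), and turquoise ones at (195,243) and (192,298). Only the first is white and stands on the red cap. I'll confirm it in an enlarged crop.

```bash
python3 - <<'E'
import cv2,pickle,numpy as np
f=pickle.load(open("d0.pkl","rb"))["top"]["frame"][:,:,::-1]
def crop(x,y,w,h,s): return cv2.resize(f[y:y+h,x:x+w],None,fx=s,fy=s,interpolation=cv2.INTER_CUBIC)
# native px
a=crop(170,128,66,50,6)   # pile 396x300
b=crop(375,128,66,50,6)   # round seat
c=crop(170,205,66,50,6); d=crop(380,200,66,50,6)
cv2.imwrite("pics/crop1.png",np.vstack([np.hstack([a,b]),np.hstack([c,d])]))
cv2.imwrite("pics/crop2.png",crop(265,205,90,60,8))
E
```

```text
(no output)
```

View pics/crop1.png

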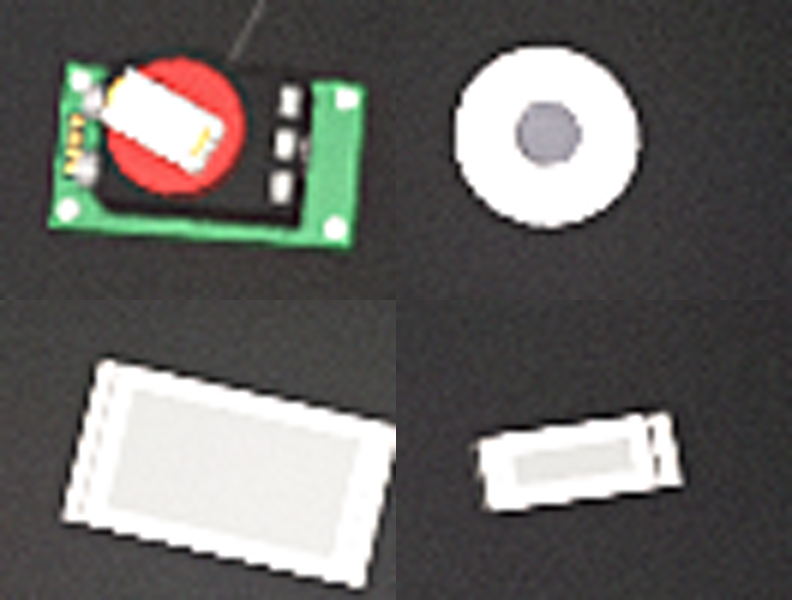

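View pics/crop2.png

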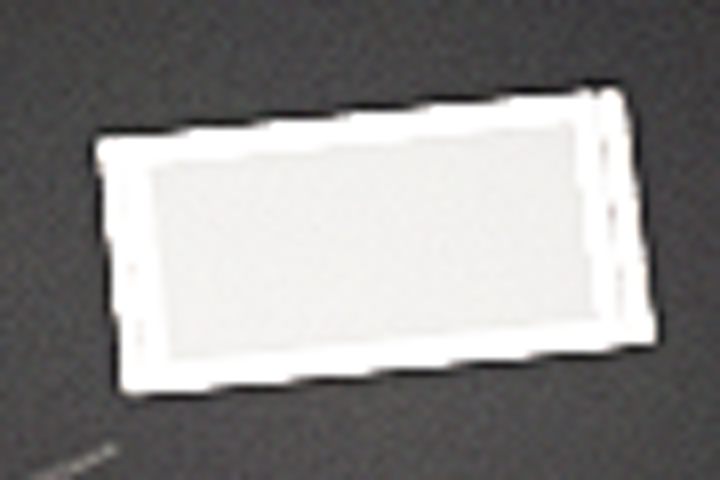

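The crops confirm it: the white fuse holder sits on the red cap, with corners (125,68), (222,128), (197,172) and (102,118) in crop1. The pack's knobs point left. I'll convert these pixels to positions now.

```bash
cat > h.py <<'E'
import numpy as np
from scipy.spatial.transform import Rotation as Ro
from bench import r,vision,job
def w(c,p,z):
    p=np.atleast_2d(p).astype(float);f=c["frame"].shape[0]/2/np.tan(np.radians(c["fovy"]/2))
    R,t=np.array(c["R"]),np.array(c["t"])
    d=np.c_[(p[:,0]-c["cx"])/f,(p[:,1]-c["cy"])/f,np.ones(len(p))]@R
    o=-R.T@t
    return (o+d*((z-o[2])/d[:,2])[:,None])[:,:2]
def rect(c,p,z):  # p: 4 corners, order so 0->1 and 3->2 run lengthwise
    q=w(c,p,z);l=q[1]-q[0]+q[2]-q[3]
    return q.mean(0).round(4),np.degrees(np.arctan2(l[1],l[0])).round(1)%180,(np.linalg.norm(l)/2).round(4),np.linalg.norm((q[3]-q[0]+q[2]-q[1])/2).round(4)
def tool():
    s=r.observe();M=Ro.from_quat(s["orientation"]).as_matrix();return s["eef_pos"],M
def go(xy,z,ylen=None):
    """needed shift (cm, tool axes) and turn (deg, about tool) to point tool down at TCP xy,z with closing line at world angle ylen"""
    p,M=tool();a=np.degrees(np.arctan2(M[1,1],M[0,1]))
    k=a if ylen is None else a+((ylen-a+90)%180-90)
    y=np.array([np.cos(np.radians(k)),np.sin(np.radians(k)),0]);zz=np.array([0,0,-1.]);x=np.cross(y,zz)
    G=np.c_[x,y,zz]
    print("at",p.round(4),"close",a.round(1),"q6",r.observe()["joints"][5].round(2),"turn",np.degrees(Ro.from_matrix(M.T@G).as_rotvec()).round(1),"shift",(M.T@(np.r_[xy,z]-p)*100).round(2))
E
python3 - <<'E'
from h import *
import pickle
c=pickle.load(open("d0.pkl","rb"))["top"]
def n(p,o,s,sub=(0,0)): return (np.array(p)-sub+.5)/s-.5+o
P=lambda p:n(p,(170,128),6)
print("fuse",rect(c,P([(102,118),(197,172),(222,128),(125,68)]),.081))
print("cap",w(c,P([(175,126)]),.066))
print("plate",rect(c,P([(50,228),(352,247),(365,85),(68,62)]),.022))
B=lambda p:n(p,(375,128),6,(396,0))
print("seat",w(c,B([(548,136)]),.009),w(c,B([(548,133)]),.015))
C=lambda p:n(p,(170,205),6,(0,300))
print("packtray",rect(c,C([(108,513),(335,560),(360,438),(130,387)]),.009))
D=lambda p:n(p,(380,200),6,(396,300))
for q in([(490,511),(682,486),(668,412),(480,437)],[(517,486),(634,467),(630,437),(515,460)]): print("fusetray",rect(c,D(q),.009))
E_=lambda p:n(p,(265,205),8)
for q in([(122,392),(655,345),(622,90),(98,140)],[(168,360),(600,318),(578,122),(152,168)]): print("platetray",rect(c,E_(q),.009))
go((.5,.3),.2)
E
```

```text
fuse (array([0.6309, 0.2342]), np.float64(58.400000000000006), np.float64(0.0409), np.float64(0.0191))
cap [[0.63266161 0.23164795]]
plate (array([0.6313, 0.2257]), np.float64(85.1), np.float64(0.115), np.float64(0.0639))
seat [[ 0.63503819 -0.22129332]] [[ 0.63486893 -0.21955807]]
packtray (array([0.4493, 0.2168]), np.float64(77.5), np.float64(0.0885), np.float64(0.0471))
fusetray (array([ 0.461 , -0.2349]), np.float64(97.0), np.float64(0.071), np.float64(0.0276))
fusetray (array([ 0.4607, -0.2327]), np.float64(99.7), np.float64(0.0438), np.float64(0.0104))
platetray (array([ 0.4448, -0.0145]), np.float64(94.7), np.float64(0.1483), np.float64(0.071))
platetray (array([ 0.4447, -0.0146]), np.float64(95.3), np.float64(0.1205), np.float64(0.0542))
at [0.169  0.523  0.2073] close 72.1 q6 -0.2 turn [-0.1 -0.  -0. ] shift [-38.35 -11.03   0.74]
```

```bash
python3 -c "
from h import *
go((.631,.234),.2,148.4)"
```

```text
at [0.169  0.523  0.2073] close 72.1 q6 -0.2 turn [ -0.1  -0.1 -76.3] shift [-52.85 -13.28   0.74]
```

```bash
python3 -m crank '[0,0,0,-4.4,-1.1,0,1, 0,0,0,-8.8,-2.2,0,1, 0,0,0,-13.2,-3.3,0,1, 0,0,0,-17.6,-4.4,0,1, 0,0,0,-17.6,-4.4,0,1]'
python3 -m crank '[0,0,0,-4.4,-1.1,0,1, 0,0,0,-8.8,-2.2,0,1, 0,0,0,-13.2,-3.3,0,1, 0,0,0,-17.6,-4.4,0,1, 0,0,0,-17.6,-4.4,0,1]'
python3 -m crank '[0,0,0,-4.4,-1.1,0,1, 0,0,0,-8.8,-2.2,0,1, 0,0,0,-13.2,-3.3,0,1, 0,0,0,-17.6,-4.4,0,1, 0,0,0,-17.6,-4.4,0,1]'
python3 -m crank '[0,0,-8,0,0,0,1, 0,0,-16,0,0,0,1, 0,0,-24,0,0,0,1, 0,0,-32,0,0,0,1, 0,0,-38,0,0,0,1]'
python3 -m crank '[0,0,-8,0,0,0,1, 0,0,-16,0,0,0,1, 0,0,-24,0,0,0,1, 0,0,-32,0,0,0,1, 0,0,-38,0,0,0,1]'
python3 - <<'E'
from h import *
import cv2,pickle
go((.631,.234),.2,148.4)
c=vision.capture("wrist");pickle.dump(c,open("w1.pkl","wb"))
cv2.imwrite("pics/w1.png",cv2.resize(c["frame"][:,:,::-1],(800,600),interpolation=cv2.INTER_CUBIC))
E
```

```text
time_s: 0.65
eef_pos: [0.3275, 0.4245, 0.2076]
orientation: [0.159, 0.987, -0.001, 0.001]
ft_force: [-0.4, -0.3, 0.2]
width: 0.0929
grip_force: 0.0
time_s: 1.15
eef_pos: [0.481, 0.3285, 0.2072]
orientation: [0.158, 0.987, -0.001, 0.001]
ft_force: [0.2, 1.5, 0.4]
width: 0.0929
grip_force: 0.0
time_s: 1.65
eef_pos: [0.6342, 0.2324, 0.2064]
orientation: [0.158, 0.987, -0.001, 0.0]
ft_force: [-0.2, 1.0, 0.1]
width: 0.0929
grip_force: 0.0
time_s: 2.15
eef_pos: [0.6293, 0.2371, 0.2077]
orientation: [-0.178, 0.984, 0.0, -0.001]
ft_force: [0.5, 0.8, -0.2]
width: 0.0931
grip_force: 0.0
time_s: 2.65
eef_pos: [0.6293, 0.2372, 0.2078]
orientation: [-0.488, 0.873, 0.001, -0.0]
ft_force: [0.2, 0.2, -0.9]
width: 0.0929
grip_force: 0.0
at [0.6293 0.2372 0.2078] close 148.5 q6 -2.4 turn [ 0.1 -0.   0.1] shift [ 0.18 -0.32  0.78]
```

View pics/w1.png

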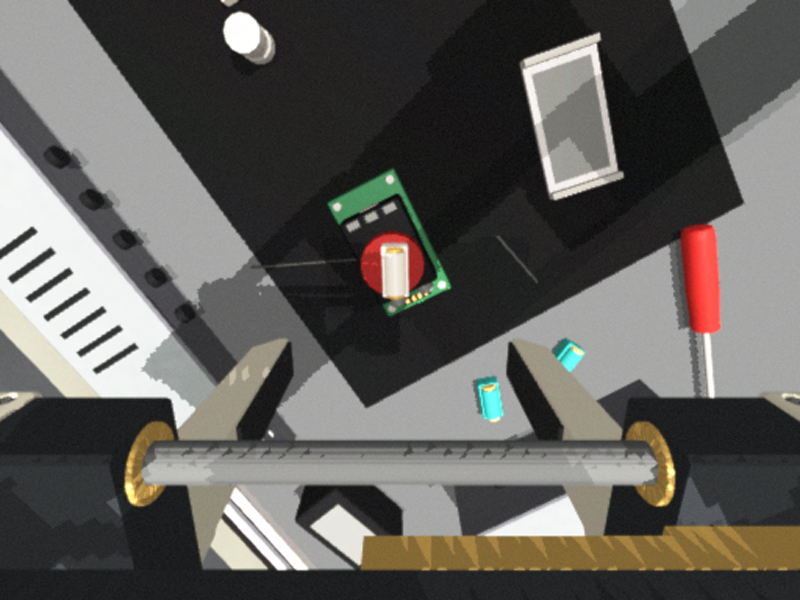

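The wrist view shows the fuse holder at (395,270), upright between the fingers, with its length along the image vertical. The cap is around (393,264).

```bash
python3 - <<'E'
from h import *
import pickle
c=pickle.load(open("w1.pkl","rb"))
s=.64
print(rect(c,np.array([(382,243),(383,299),(408,298),(408,243)])*s,.081), w(c,np.array([(392,264)])*s,.066))
q=rect(c,np.array([(382,243),(383,299),(408,298),(408,243)])*s,.081)
go((.631,.234),.091,148.4); go(q[0],.091,148.4)
E
```

```text
(array([0.6304, 0.2348]), np.float64(58.8), np.float64(0.0425), np.float64(0.0189)) [[0.63168933 0.23190448]]
at [0.6293 0.2371 0.2078] close 148.7 q6 -2.4 turn [ 0.1 -0.   0.3] shift [ 0.18 -0.32 11.68]
at [0.6293 0.2371 0.2078] close 148.7 q6 -2.4 turn [ 0.1 -0.   0.3] shift [ 0.14 -0.23 11.68]
```

Both views agree. I'll descend and grip with the tips just above the cap's top (TCP z 0.091).

```bash
python3 -m crank '[0,0,0,0.1,-0.2,3,1, 0,0,0,0.15,-0.25,6,1, 0,0,0,0.15,-0.25,9,1, 0,0,0,0.15,-0.25,11.65,1, 0,0,0,0.15,-0.25,11.65,1]' | tail -5
python3 -m crank '[0,0,0,0,0,0,-1, 0,0,0,0,0,0,-1, 0,0,0,0,0,0,-1, 0,0,0,0,0,0,-1, 0,0,0,0,0,0,-1]'
python3 -m crank '[0,0,0,0,0,-0.3,-1, 0,0,0,0,0,-2,-1, 0,0,0,0,0,-5,-1, 0,0,0,0,0,-8,-1, 0,0,0,0,0,-11,-1]'
python3 -c "
from h import *
go((.461,-.2335),.2,98-90)
go((.461,-.2335),.2)"
```

```text
eef_pos: [0.628, 0.2334, 0.0869]
orientation: [-0.485, 0.874, 0.002, -0.004]
ft_force: [0.1, 0.1, -0.4]
width: 0.0928
grip_force: 0.0
time_s: 3.7
eef_pos: [0.6327, 0.2327, 0.0924]
orientation: [-0.485, 0.874, -0.0, 0.001]
ft_force: [0.7, -0.2, 1.3]
width: 0.0578
grip_force: 0.0
time_s: 4.2
eef_pos: [0.6322, 0.2325, 0.2028]
orientation: [-0.485, 0.874, 0.0, -0.0]
ft_force: [0.6, -0.7, -0.0]
width: 0.0178
grip_force: 0.0
at [0.6322 0.2325 0.2028] close 148.1 q6 -2.4 turn [  0.   -0.  -39.9] shift [ 48.61 -10.12   0.28]
at [0.6322 0.2325 0.2028] close 148.1 q6 -2.4 turn [ 0. -0.  0.] shift [ 48.61 -10.12   0.28]
```

The fingers close slowly (about 70 mm/s) and I lifted before they closed. I'll open, settle, correct and redo it.

```bash
for i in 1 2; do python3 -m crank '[0,0,0,0,0,0,1, 0,0,0,0,0,0,1, 0,0,0,0,0,0,1, 0,0,0,0,0,0,1, 0,0,0,0,0,0,1]'|tail -6; done
python3 - <<'E'
from h import *
import cv2,pickle
c=vision.capture("wrist");pickle.dump(c,open("w2.pkl","wb"))
cv2.imwrite("pics/w2.png",cv2.resize(c["frame"][100:292,150:406,::-1],(768,576),interpolation=cv2.INTER_CUBIC))
go((.6304,.2345),.091,148.6)
E
```

```text
time_s: 4.7
eef_pos: [0.6317, 0.2325, 0.2]
orientation: [-0.485, 0.874, 0.0, -0.001]
ft_force: [0.3, 0.7, -0.1]
width: 0.053
grip_force: 0.0
time_s: 5.2
eef_pos: [0.6323, 0.2326, 0.2015]
orientation: [-0.485, 0.874, -0.0, 0.0]
ft_force: [0.3, 0.1, 0.1]
width: 0.091
grip_force: 0.0
at [0.6323 0.2327 0.2015] close 148.1 q6 -2.4 turn [-0.   0.  -0.5] shift [-0.05  0.26 11.05]
```

View pics/w2.png

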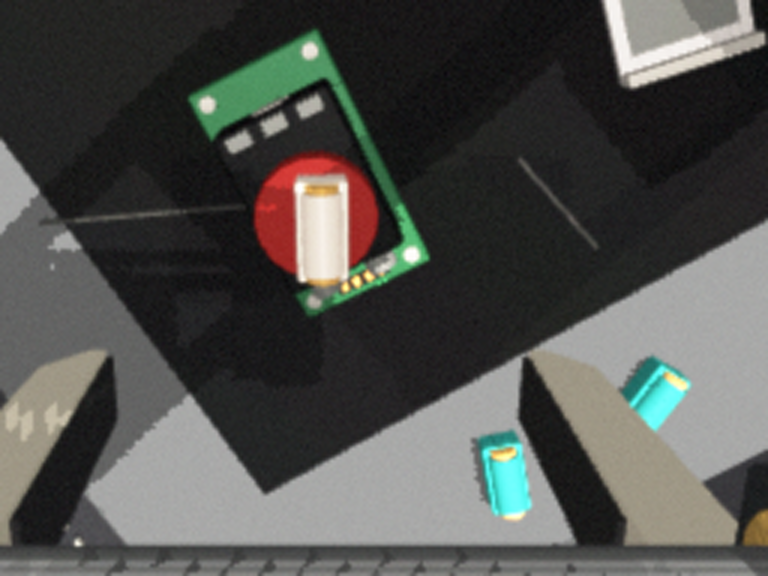

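The fuse holder is undisturbed on the cap, centred at (322,230) in the crop. I'll go down and grip again, giving the fingers time to close.

```bash
python3 -m crank '[0,0,0,0,0.25,3,1, 0,0,0,0,0.25,6,1, 0,0,0,0,0.25,9,1, 0,0,0,0,0.25,11,1, 0,0,0,0,0.25,11,1]' | tail -5
for i in 1 2 3; do python3 -m crank '[0,0,0,0,0,0,-1, 0,0,0,0,0,0,-1, 0,0,0,0,0,0,-1, 0,0,0,0,0,0,-1, 0,0,0,0,0,0,-1]'; done
```

```text
eef_pos: [0.6277, 0.2334, 0.0878]
orientation: [-0.485, 0.874, 0.001, -0.003]
ft_force: [0.2, 0.6, -0.6]
width: 0.0928
grip_force: 0.0
time_s: 6.25
eef_pos: [0.6306, 0.234, 0.0923]
orientation: [-0.485, 0.874, -0.0, 0.001]
ft_force: [-0.0, 0.4, 0.1]
width: 0.0577
grip_force: 0.0
time_s: 6.75
eef_pos: [0.6302, 0.234, 0.0914]
orientation: [-0.485, 0.874, 0.0, -0.0]
ft_force: [0.5, 0.2, 0.2]
width: 0.0176
grip_force: 0.0
time_s: 7.25
eef_pos: [0.6302, 0.234, 0.0914]
orientation: [-0.485, 0.874, 0.0, -0.0]
ft_force: [0.3, 0.1, -0.3]
width: 0.0002
grip_force: 0.0
```

```bash
python3 - <<'E'
from h import *
import cv2,pickle
a=vision.capture("side");b=vision.capture("wrist");pickle.dump((a,b),open("w3.pkl","wb"))
A=cv2.resize(a["frame"][90:190,220:330,::-1],(396,360),interpolation=cv2.INTER_CUBIC)
B=cv2.resize(b["frame"][110:290,150:350,::-1],(400,360),interpolation=cv2.INTER_CUBIC)
cv2.imwrite("pics/w3.png",np.hstack([A,B]))
E
```

```text
(no output)
```

View pics/w3.png

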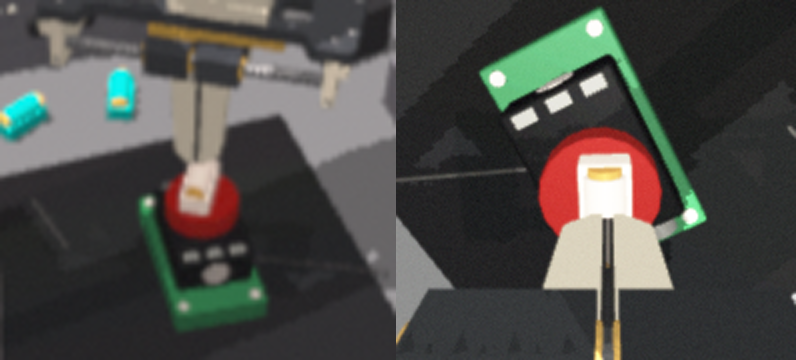

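```bash
python3 - <<'E'
from h import *
import pickle
a,b=pickle.load(open("w3.pkl","rb"))
def pr(c,X):
    f=192/np.tan(np.radians(c["fovy"]/2));q=np.array(c["R"])@X+c["t"];return np.array([q[0]/q[2]*f+c["cx"],q[1]/q[2]*f+c["cy"]])
p,M=tool();print(p)
for nm,X in dict(tcp=p,tip=p+M@[0,0,.022],tipxp=p+M@[.0075,0,.022],tipxm=p+M@[-.0075,0,.022],fusetop=np.array([.6304,.2345,.088])).items():
    print(nm,X.round(3),(pr(a,X)-[220,90])*3.6,(pr(b,X)-[150,110])*2+[396,0])
E
```

```text
[0.63017311 0.23399801 0.09144879]
tcp [0.63  0.234 0.091] [197.37576762 165.86073558] [605.94063811 223.61542236]
tip [0.63  0.234 0.069] [196.53578094 189.93460854] [605.99941963 199.64832527]
tipxp [0.626 0.228 0.069] [194.0989994 197.4964542] [605.99737012 181.83231798]
tipxm [0.634 0.24  0.069] [198.94904712 182.44573598] [606.00142674 217.09571549]
fusetop [0.63  0.234 0.088] [197.31466485 169.12749017] [606.15173197 220.90089598]
```

```bash
python3 - <<'E'
from h import *
import pickle
a,b=pickle.load(open("w3.pkl","rb"))
n=lambda p:(np.array(p)-[396,0])/2+[150,110]
print("end expect",np.array([.6304,.2345])-.02*np.array([np.cos(1.02),np.sin(1.02)]))
for z in(.066,.080): print(z,w(b,n([(578,153),(632,153)]),z), "cap",w(b,n([(540,193),(661,193)]),z))
# side view fuse: front bottom edge, top-left
m=lambda p:np.array(p)/3.6+[220,90]
print("side end bottom",w(a,m([(180,208),(210,217)]),.066), "cap",w(a,m([(165,202),(239,202)]),.066))
for z in(.07,.08,.09,.1,.11): print("tip seen",z,w(a,m([(195,162)]),z),w(b,n([(608,215)]),z))
E
```

```text
end expect [0.61993268 0.21745784]
0.066 [[0.62982372 0.21276748]
 [0.61193155 0.22390858]] cap [[0.65180249 0.21884804]
 [0.61076583 0.24440417]]
0.08 [[0.6267969  0.20937018]
 [0.61014859 0.21973676]] cap [[0.64724771 0.21502802]
 [0.60906392 0.23880749]]
side end bottom [[0.61513358 0.22442748]
 [0.63143894 0.21009158]] cap [[0.60736169 0.23302356]
 [0.65480967 0.21737818]]
tip seen 0.07 [[0.63805503 0.25978057]] [[0.63285145 0.23980045]]
tip seen 0.08 [[0.63425574 0.24963618]] [[0.63049223 0.23595505]]
tip seen 0.09 [[0.63045645 0.2394918 ]] [[0.62813301 0.23210965]]
tip seen 0.1 [[0.62665716 0.22934742]] [[0.62577379 0.22826425]]
tip seen 0.11 [[0.62285787 0.21920304]] [[0.62341457 0.22441884]]
```

```bash
python3 - <<'E'
from h import *
import pickle
c=pickle.load(open("w1.pkl","rb"))
p=np.array([.6293,.2372,.2078]);M=Ro.from_quat([-.488,.873,.001,0]).as_matrix()
f=192/np.tan(np.radians(c["fovy"]/2))
for dx in(-.0075,.0075):
  for dz in (0,.003,.022):
    o=[]
    for y in(-.0465,.0465):
        q=np.array(c["R"])@(p+M@[dx,y,dz])+c["t"];o+=[(q[:2]/q[2]*f+[c["cx"],c["cy"]])/.64]
    print(dx,dz,np.round(o,0).tolist())
print("cam pos in tool",M.T@(-np.array(c["R"]).T@c["t"]-p))
E
```

```text
-0.0075 0 [[297.0, 361.0], [499.0, 362.0]]
-0.0075 0.003 [[299.0, 359.0], [498.0, 359.0]]
-0.0075 0.022 [[307.0, 342.0], [490.0, 342.0]]
0.0075 0 [[295.0, 331.0], [502.0, 332.0]]
0.0075 0.003 [[296.0, 329.0], [500.0, 329.0]]
0.0075 0.022 [[305.0, 314.0], [491.0, 314.0]]
cam pos in tool [ 0.08250802  0.0002319  -0.1759744 ]
```

The images put the visible fingertips about 9 mm above the reported TCP height, not 22 mm below it. So the fingers closed above the fuse holder, which hasn't moved. I'll open, go down 22 mm and close in stages, watching the width.

```bash
for i in 1 2; do python3 -m crank '[0,0,0,0,0,0,1, 0,0,0,0,0,0,1, 0,0,0,0,0,0,1, 0,0,0,0,0,0,1, 0,0,0,0,0,0,1]'|grep wid; done
python3 -m crank '[0,0,0,0,0,0.5,1, 0,0,0,0,0,1,1, 0,0,0,0,0,1.6,1, 0,0,0,0,0,2.2,1, 0,0,0,0,0,2.2,1]'
for i in 1 2 3; do python3 -m crank '[0,0,0,0,0,0,-1, 0,0,0,0,0,0,-1, 0,0,0,0,0,0,-1, 0,0,0,0,0,0,-1, 0,0,0,0,0,0,-1]'|tail -5; done
```

```text
width: 0.0362
width: 0.0764
time_s: 8.85
eef_pos: [0.6293, 0.2337, 0.0679]
orientation: [-0.485, 0.874, 0.0, -0.001]
ft_force: [-0.1, 0.8, -0.1]
width: 0.0929
grip_force: 0.0
eef_pos: [0.6303, 0.234, 0.0697]
orientation: [-0.485, 0.874, -0.0, 0.0]
ft_force: [0.3, -0.1, -0.1]
width: 0.0577
grip_force: 0.0
eef_pos: [0.6304, 0.2339, 0.0696]
orientation: [-0.485, 0.874, -0.0, 0.0]
ft_force: [1.5, 0.7, 2.2]
width: 0.0177
grip_force: 1.3
eef_pos: [0.6305, 0.234, 0.0697]
orientation: [-0.485, 0.874, -0.0, 0.0]
ft_force: [0.2, -0.8, 2.4]
width: 0.0146
grip_force: 30.0
```

The grip is only on the upper ridge (14.6 mm wide), so the tips are at about 0.083, or reading + 13.5 mm. I'll open halfway, go down 12 mm more and grip the foot.

```bash
for i in 1 2; do python3 -m crank '[0,0,0,0,0,0,0, 0,0,0,0,0,0,0, 0,0,0,0,0,0,0, 0,0,0,0,0,0,0, 0,0,0,0,0,0,0]'|grep wid; done
python3 -m crank '[0,0,0,0,0,0.4,0, 0,0,0,0,0,0.8,0, 0,0,0,0,0,1.2,0, 0,0,0,0,0,1.2,0, 0,0,0,0,0,1.2,0]'
for i in 1 2; do python3 -m crank '[0,0,0,0,0,0,-1, 0,0,0,0,0,0,-1, 0,0,0,0,0,0,-1, 0,0,0,0,0,0,-1, 0,0,0,0,0,0,-1]'|tail -5; done
```

```text
width: 0.0456
width: 0.0468
time_s: 11.85
eef_pos: [0.63, 0.234, 0.0571]
orientation: [-0.485, 0.874, 0.0, -0.0]
ft_force: [-0.2, 0.5, -0.3]
width: 0.0466
grip_force: 0.0
eef_pos: [0.6303, 0.234, 0.0576]
orientation: [-0.485, 0.874, -0.0, 0.0]
ft_force: [0.7, -0.1, 0.1]
width: 0.0194
grip_force: 30.0
eef_pos: [0.6303, 0.234, 0.0576]
orientation: [-0.485, 0.874, -0.0, 0.0]
ft_force: [0.0, 0.3, 2.2]
width: 0.0196
grip_force: 30.0
```

```bash
python3 -m crank '[0,0,0,0,0,-1,-1, 0,0,0,0,0,-4,-1, 0,0,0,0,0,-8,-1, 0,0,0,0,0,-11,-1, 0,0,0,0,0,-11,-1]'
python3 -c "
from h import *
go((.461,-.2335),.15,98-90)"
```

```text
time_s: 13.35
eef_pos: [0.6333, 0.2346, 0.1739]
orientation: [-0.485, 0.874, -0.002, 0.005]
ft_force: [-0.1, 0.1, -0.2]
width: 0.0199
grip_force: 30.0
at [0.6333 0.2346 0.1739] close 148.1 q6 -2.39 turn [ -0.6   0.2 -39.9] shift [ 48.86 -10.11   2.13]
```

```bash
for i in 1 2 3 4; do :; done
python3 -m crank '[0,0,8,0,0,0,-1, 0,0,16,0,0,0,-1, 0,0,24,0,0,0,-1, 0,0,32,0,0,0,-1, 0,0,38,0,0,0,-1]'|grep wid
python3 -m crank '[0,0,8,0,0,0,-1, 0,0,16,0,0,0,-1, 0,0,24,0,0,0,-1, 0,0,32,0,0,0,-1, 0,0,38,0,0,0,-1]'|grep wid
python3 -m crank '[0,0,8,0,0,0,-1, 0,0,16,0,0,0,-1, 0,0,24,0,0,0,-1, 0,0,32,0,0,0,-1, 0,0,38,0,0,0,-1]'|grep wid
python3 -m crank '[0,0,8,0,0,0,-1, 0,0,16,0,0,0,-1, 0,0,24,0,0,0,-1, 0,0,26,0,0,0,-1, 0,0,26,0,0,0,-1]'
python3 -c "
from h import *
go((.461,-.2335),.15,98-90)"
```

```text
width: 0.0198
width: 0.0196
width: 0.0197
time_s: 15.35
eef_pos: [0.6296, 0.2338, 0.1665]
orientation: [0.656, 0.755, -0.001, -0.001]
ft_force: [-0.6, 0.2, -1.0]
width: 0.0195
grip_force: 30.0
at [0.6296 0.2338 0.1665] close 8.1 q6 0.05 turn [-0.1  0.   0.1] shift [-43.9  -23.25   1.69]
```

```bash
python3 -m crank '[0,0,0,-4,-2.1,0,-1, 0,0,0,-8,-4.2,0,-1, 0,0,0,-12,-6.3,0,-1, 0,0,0,-16,-8.4,0,-1, 0,0,0,-20,-10.6,0,-1]'|grep wid
python3 -m crank '[0,0,0,-4,-2.1,0,-1, 0,0,0,-8,-4.2,0,-1, 0,0,0,-12,-6.3,0,-1, 0,0,0,-16,-8.4,0,-1, 0,0,0,-20,-10.6,0,-1]'|grep wid
python3 -m crank '[0,0,0,-2,-1.1,0,-1, 0,0,0,-3.9,-2.1,0,-1, 0,0,0,-3.9,-2.1,0,-1, 0,0,0,-3.9,-2.1,0,-1, 0,0,0,-3.9,-2.1,0,-1]'
python3 - <<'E'
from h import *
import cv2,pickle
go((.461,-.2335),.03,98-90)
c=vision.capture("wrist");pickle.dump(c,open("w4.pkl","wb"))
cv2.imwrite("pics/w4.png",cv2.resize(c["frame"][:,:,::-1],(800,600),interpolation=cv2.INTER_CUBIC))
E
```

```text
width: 0.0195
width: 0.0195
time_s: 16.85
eef_pos: [0.4613, -0.2324, 0.1673]
orientation: [0.655, 0.756, 0.0, -0.0]
ft_force: [0.1, 0.1, -0.7]
width: 0.0194
grip_force: 30.0
at [ 0.4613 -0.2324  0.1673] close 8.1 q6 -0.83 turn [-0.  -0.   0.1] shift [-0.12 -0.04 13.73]
```

View pics/w4.png

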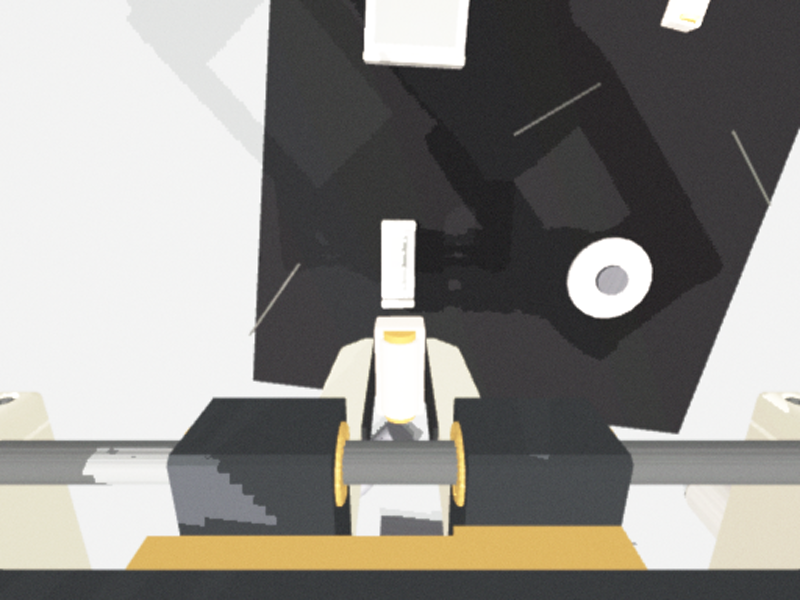

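The smallest tray is at (398,264), aligned with the held fuse holder at (400,370). The round seat's stud is at (612,280).

```bash
python3 - <<'E'
from h import *
import pickle
c=pickle.load(open("w4.pkl","rb"))
s=.64;z=.0145
q=rect(c,np.array([(382,221),(382,306),(414,305),(414,221)])*s,z);print(q,w(c,np.array([(610,278),(612,281)])*s,.011))
go(q[0],.03,8)
# where the held fuse is: corners of foot top in tool frame
p,M=tool()
print("held foot top at z",p[2]+.0224,w(c,np.array([(374,330),(425,330)])*s,p[2]+.0224),rect(c,np.array([(374,320),(372,425),(428,425),(425,320)])*s,p[2]+.0234))
E
```

```text
(array([ 0.4603, -0.2309]), np.float64(98.1), np.float64(0.0694), np.float64(0.0256)) [[ 0.6331078  -0.21840937]
 [ 0.63545882 -0.22064572]]
at [ 0.4614 -0.2322  0.1673] close 8.2 q6 -0.83 turn [-0.  -0.   0.2] shift [ 0.14 -0.09 13.73]
held foot top at z 0.18973525758477489 [[ 0.44902106 -0.21505751]
 [ 0.46879387 -0.21221683]] (array([ 0.4617, -0.2324]), np.float64(98.4), np.float64(0.0472), np.float64(0.0216))
```

```bash
python3 -m crank '[0,0,0,0,-0.05,4,-1, 0,0,0,0,-0.05,8,-1, 0,0,0,0,-0.05,12,-1, 0,0,0,0,-0.05,14,-1, 0,0,0,0,-0.05,14,-1]'|grep -E "pos|force"
python3 -m crank '[0,0,0,0,0,0.4,-1, 0,0,0,0,0,0.8,-1, 0,0,0,0,0,1.2,-1, 0,0,0,0,0,1.6,-1, 0,0,0,0,0,1.9,-1]'|grep -E "pos|force"
python3 -m crank '[0,0,0,0,0,0.1,-1, 0,0,0,0,0,0.2,-1, 0,0,0,0,0,0.4,-1, 0,0,0,0,0,0.6,-1, 0,0,0,0,0,0.6,-1]'
```

```text
eef_pos: [0.4589, -0.2307, 0.0246]
ft_force: [-0.3, 0.4, 0.4]
grip_force: 30.0
eef_pos: [0.4609, -0.2337, 0.0086]
ft_force: [-1.3, 1.2, -1.3]
grip_force: 30.0
time_s: 18.4
eef_pos: [0.4605, -0.2333, 0.0022]
orientation: [0.656, 0.755, -0.0, -0.0]
ft_force: [1.0, -0.3, -1.6]
width: 0.0196
grip_force: 30.0
```

```bash
python3 -m crank '[0,0,0,0,0,0.1,-1, 0,0,0,0,0,0.1,-1, 0,0,0,0,0,0.15,-1, 0,0,0,0,0,0.15,-1, 0,0,0,0,0,0.15,-1]'|grep -E "pos|force"
python3 -m crank '[0,0,0,0,0,0.05,-1, 0,0,0,0,0,0.05,-1, 0,0,0,0,0,0.1,-1, 0,0,0,0,0,0.1,-1, 0,0,0,0,0,0.1,-1]'|grep -E "pos|force"
```

```text
eef_pos: [0.4607, -0.2335, 0.001]
ft_force: [0.4, -0.3, -0.5]
grip_force: 30.0
eef_pos: [0.4608, -0.2335, 0.0005]
ft_force: [-1.6, 0.9, 5.9]
grip_force: 30.0
```

Contact at 5.9 N. I'll release and rise 12 cm.

```bash
for i in 1 2; do python3 -m crank '[0,0,0,0,0,0,0.2, 0,0,0,0,0,0,0.2, 0,0,0,0,0,0,0.2, 0,0,0,0,0,0,0.2, 0,0,0,0,0,0,0.2]'|grep -E "wid|pos|force"; done
python3 -m crank '[0,0,0,0,0,-2,0.2, 0,0,0,0,0,-5,0.2, 0,0,0,0,0,-9,0.2, 0,0,0,0,0,-13,0.2, 0,0,0,0,0,-13,1]'|grep -E "wid|pos"
python3 -c "
from h import *
c=vision.capture('top');import pickle;pickle.dump(c,open('t5.pkl','wb'))
import cv2
cv2.imwrite('pics/t5.png',cv2.resize(c['frame'][185:265,370:450,::-1],(480,480),interpolation=cv2.INTER_CUBIC))
go((.632,.232),.15)"
```

```text
eef_pos: [0.4607, -0.2335, -0.0002]
ft_force: [0.4, -0.8, 0.5]
width: 0.0535
grip_force: 0.0
eef_pos: [0.4607, -0.2335, -0.0]
ft_force: [0.5, -0.1, 0.6]
width: 0.056
grip_force: 0.0
eef_pos: [0.4638, -0.2358, 0.1356]
width: 0.0601
at [ 0.4624 -0.2348  0.1329] close 8.1 q6 -0.83 turn [ 0.3  0.3 -0. ] shift [43.82 23.36 -1.82]
```

View pics/t5.png

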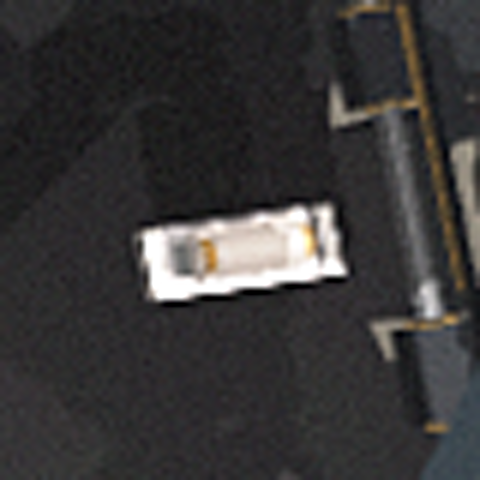

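The fuse holder lies in the tray with its ends at about (203,250) and (315,240). There's a bigger gap on the left, so I'll compute the offset.

```bash
python3 - <<'E'
from h import *
import pickle
c=pickle.load(open("t5.pkl","rb"))
n=lambda p:(np.array(p)+.5)/6-.5+[370,185]
e=w(c,n([(203,252),(316,238)]),.026);print(e,e.mean(0),np.linalg.norm(e[0]-e[1]))
print("tray outer",rect(c,n([(155,300),(347,275),(335,204),(140,230)]),.012))
print("pad gap edges", w(c,n([(172,255)]),.009))
E
```

```text
[[ 0.46012981 -0.21475857]
 [ 0.46483686 -0.25594016]] [ 0.46248334 -0.23534937] 0.04144973014038515
tray outer (array([ 0.4606, -0.2341]), np.float64(97.0), np.float64(0.0721), np.float64(0.0263))
pad gap edges [[ 0.45996794 -0.20834183]]
```

Offset is only about 2 mm, so step 1 is good. Next, to the cap at (0.632, 0.232).

```bash
python3 -m crank '[0,0,0,4,2.1,-1,1, 0,0,0,8,4.2,-1.5,1, 0,0,0,12,6.3,-1.5,1, 0,0,0,16,8.4,-1.5,1, 0,0,0,20,10.6,-1.5,1]'|grep wid
python3 -m crank '[0,0,0,4,2.1,0,1, 0,0,0,8,4.2,0,1, 0,0,0,12,6.3,0,1, 0,0,0,16,8.4,0,1, 0,0,0,20,10.6,0,1]'|grep wid
python3 -m crank '[0,0,0,2,1.1,0,1, 0,0,0,3.7,2.2,0,1, 0,0,0,3.7,2.2,0,1, 0,0,0,3.7,2.2,0,1, 0,0,0,3.7,2.2,0,1]'
python3 - <<'E'
from h import *
import cv2,pickle
go((.632,.232),.0395)
c=vision.capture("wrist");pickle.dump(c,open("w6.pkl","wb"))
f=c["frame"][:,:,::-1]
h=cv2.cvtColor(f,cv2.COLOR_BGR2HSV)
m=((h[...,1]>150)&((h[...,0]<8)|(h[...,0]>172))&(h[...,2]>120)).astype(np.uint8)
k,_,st,ce=cv2.connectedComponentsWithStats(m)
for i in range(1,k):
    if st[i][4]>150: print(st[i],ce[i],w(c,[ce[i]],.066))
cv2.imwrite("pics/w6.png",cv2.resize(f,(800,600),interpolation=cv2.INTER_CUBIC))
E
```

```text
width: 0.0927
width: 0.0931
time_s: 22.45
eef_pos: [0.6302, 0.231, 0.144]
orientation: [0.656, 0.755, -0.001, -0.0]
ft_force: [-0.5, -0.4, -0.2]
width: 0.093
grip_force: 0.0
at [0.6302 0.231  0.144 ] close 8.0 q6 0.05 turn [-0.1  0.   0. ] shift [ 0.08  0.21 10.45]
[ 26   0  36  30 849] [43.2991755  12.83627797] [[0.43633686 0.35730204]]
[ 234  163   49   48 1834] [257.98582334 186.60687023] [[0.63230736 0.2338766 ]]
```

View pics/w6.png

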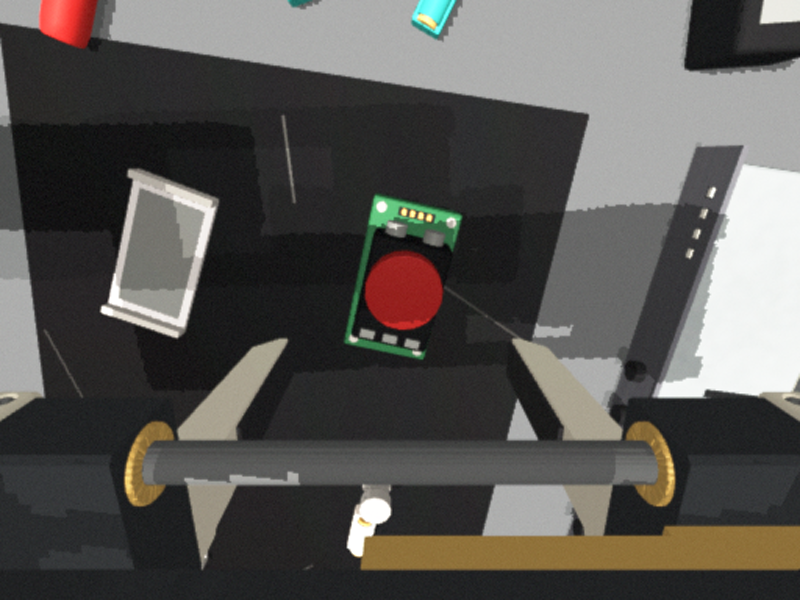

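The cap is at (403,290) in the view, on the pack, giving (0.632, 0.233). Descending and gripping.

```bash
python3 -m crank '[0,0,0,0,0.2,3,1, 0,0,0,0,0.2,6,1, 0,0,0,0,0.2,8,1, 0,0,0,0,0.2,9.5,1, 0,0,0,0,0.2,9.5,1]'|grep -E "pos|force"
python3 -m crank '[0,0,0,0,0,0.4,1, 0,0,0,0,0,0.9,1, 0,0,0,0,0,0.9,1, 0,0,0,0,0,0.9,-1, 0,0,0,0,0,0.9,-1]'|grep -E "pos|force"
for i in 1 2; do python3 -m crank '[0,0,0,0,0,0,-1, 0,0,0,0,0,0,-1, 0,0,0,0,0,0,-1, 0,0,0,0,0,0,-1, 0,0,0,0,0,0,-1]'; done
```

```text
eef_pos: [0.6313, 0.2312, 0.0477]
ft_force: [-0.3, -0.2, 0.2]
grip_force: 0.0
eef_pos: [0.6333, 0.2325, 0.0416]
ft_force: [0.3, 0.0, -0.0]
grip_force: 0.0
time_s: 24.0
eef_pos: [0.633, 0.2324, 0.041]
orientation: [0.656, 0.755, 0.0, 0.0]
ft_force: [0.1, 0.3, -0.3]
width: 0.0495
grip_force: 30.0
time_s: 24.5
eef_pos: [0.633, 0.2324, 0.041]
orientation: [0.656, 0.755, 0.0, 0.0]
ft_force: [-0.1, 1.0, 1.1]
width: 0.0497
grip_force: 30.0
```

```bash
python3 -m crank '[0,0,0,0,0,-1,-1, 0,0,0,0,0,-4,-1, 0,0,0,0,0,-7,-1, 0,0,0,0,0,-10,-1, 0,0,0,0,0,-10,-1]'|grep -E "wid"
python3 -c "
from h import *
go((.635,-.2205),.14)"
```

```text
width: 0.05
at [0.6361 0.233  0.1471] close 8.1 q6 0.05 turn [ 0.6 -0.   0. ] shift [-44.89  -6.49   0.62]
```

```bash
python3 -m crank '[0,0,0,-4,-0.6,0,-1, 0,0,0,-8,-1.2,0,-1, 0,0,0,-12,-1.7,0,-1, 0,0,0,-16,-2.3,0,-1, 0,0,0,-20,-2.9,0,-1]'|grep wid
python3 -m crank '[0,0,0,-4,-0.6,0,-1, 0,0,0,-8,-1.2,0,-1, 0,0,0,-12,-1.7,0,-1, 0,0,0,-16,-2.3,0,-1, 0,0,0,-20,-2.9,0,-1]'|grep wid
python3 -m crank '[0,0,0,-2,-0.3,0,-1, 0,0,0,-4,-0.6,0,-1, 0,0,0,-4.8,-0.6,0,-1, 0,0,0,-4.8,-0.6,0,-1, 0,0,0,-4.8,-0.6,0,-1]'
python3 -c "
from h import *
go((.635,-.2205),.0)"
```

```text
width: 0.0498
width: 0.05
time_s: 26.5
eef_pos: [0.6327, -0.2188, 0.1408]
orientation: [0.655, 0.755, 0.0, -0.0]
ft_force: [0.1, 0.1, -0.0]
width: 0.0497
grip_force: 30.0
at [ 0.6327 -0.2188  0.1408] close 8.1 q6 -0.64 turn [-0.  -0.1 -0. ] shift [-0.22  0.21 14.08]
```

```bash
python3 -m crank '[0,0,0,-0.2,0.2,4,-1, 0,0,0,-0.2,0.2,8,-1, 0,0,0,-0.2,0.2,10.5,-1, 0,0,0,-0.2,0.2,11.5,-1, 0,0,0,-0.2,0.2,11.5,-1]'|grep -E "pos|force"
python3 -m crank '[0,0,0,0,0,0.5,-1, 0,0,0,0,0,1,-1, 0,0,0,0,0,1.5,-1, 0,0,0,0,0,2,-1, 0,0,0,0,0,2,-1]'|grep -E "pos|force"
python3 -m crank '[0,0,0,0,0,0.1,-1, 0,0,0,0,0,0.2,-1, 0,0,0,0,0,0.4,-1, 0,0,0,0,0,0.4,-1, 0,0,0,0,0,0.4,-1]'|grep -E "pos|force"
```

```text
eef_pos: [0.6341, -0.2201, 0.0246]
ft_force: [0.3, -0.1, -0.7]
grip_force: 30.0
eef_pos: [0.6343, -0.2218, 0.0053]
ft_force: [-0.4, -0.6, -0.5]
grip_force: 30.0
eef_pos: [0.6348, -0.2219, 0.0019]
ft_force: [0.1, -0.2, -0.4]
grip_force: 30.0
```

```bash
python3 -m crank '[0,0,0,0,0,0.1,-1, 0,0,0,0,0,0.1,-1, 0,0,0,0,0,0.15,-1, 0,0,0,0,0,0.15,-1, 0,0,0,0,0,0.15,-1]'|grep -E "pos|force"
python3 -m crank '[0,0,0,0,0,0.05,-1, 0,0,0,0,0,0.05,-1, 0,0,0,0,0,0.1,-1, 0,0,0,0,0,0.1,-1, 0,0,0,0,0,0.1,-1]'|grep -E "pos|force"
```

```text
eef_pos: [0.6348, -0.2219, 0.0005]
ft_force: [0.5, -0.6, -0.0]
grip_force: 30.0
eef_pos: [0.6349, -0.2219, -0.0001]
ft_force: [-1.5, 0.9, 5.2]
grip_force: 30.0
```

Contact at the expected height. Release, rise and locate the cap numerically.

```bash
for i in 1 2; do python3 -m crank '[0,0,0,0,0,0,1, 0,0,0,0,0,0,1, 0,0,0,0,0,0,1, 0,0,0,0,0,0,1, 0,0,0,0,0,0,1]'|grep -E "wid|pos|force"; done
python3 -m crank '[0,0,0,0,0,-2,1, 0,0,0,0,0,-5,1, 0,0,0,0,0,-9,1, 0,0,0,0,0,-14,1, 0,0,0,0,0,-14,1]'|grep -E "wid|pos"
python3 - <<'E'
from h import *
import pickle,cv2
c=vision.capture('wrist');f=c["frame"][:,:,::-1]
h=cv2.cvtColor(f,cv2.COLOR_BGR2HSV)
m=((h[...,1]>150)&((h[...,0]<8)|(h[...,0]>172))&(h[...,2]>60)).astype(np.uint8)
k,_,st,ce=cv2.connectedComponentsWithStats(m)
for i in range(1,k):
    if st[i][4]>150: print(st[i],ce[i],w(c,[ce[i]],.024))
b=((f.min(2)>200)).astype(np.uint8)
x,y=map(int,ce[np.argmax(st[1:,4])+1]) if k>1 else (0,0)
sub=(m|b)[y-45:y+45,x-45:x+45];k,_,st,ce=cv2.connectedComponentsWithStats(sub)
i=np.argmax(st[1:,4])+1;print("seat+cap",st[i],w(c,[ce[i]+[x-45,y-45]],.014))
go((.632,.228),.14)
E
```

```text
eef_pos: [0.6348, -0.2219, -0.0008]
ft_force: [-0.1, 0.9, 0.7]
width: 0.0848
grip_force: 0.0
eef_pos: [0.6348, -0.2219, -0.0005]
ft_force: [-0.7, -0.0, -0.6]
width: 0.0929
grip_force: 0.0
eef_pos: [0.639, -0.224, 0.1482]
width: 0.093
[ 231  151   41   42 1361] [251.06392359 171.49448935] [[ 0.63484948 -0.21959105]]
seat+cap [  17   14   56   55 2304] [[ 0.6335423  -0.21680789]]
at [ 0.6374 -0.2232  0.1445] close 8.1 q6 -0.64 turn [ 0.4  0.3 -0. ] shift [44.75  5.81  0.24]
```

Cap seated and centred within about 2 mm. Back to the pile for the pack.

```bash
python3 -m crank '[0,0,0,4,0.5,0,1, 0,0,0,8,1,0,1, 0,0,0,12,1.6,0,1, 0,0,0,16,2.1,0,1, 0,0,0,20,2.6,0,1]'|grep wid
python3 -m crank '[0,0,0,4,0.5,0,1, 0,0,0,8,1,0,1, 0,0,0,12,1.6,0,1, 0,0,0,16,2.1,0,1, 0,0,0,20,2.6,0,1]'|grep wid
python3 -m crank '[0,0,0,2,0.3,0,1, 0,0,0,4.8,0.6,0,1, 0,0,0,4.8,0.6,0,1, 0,0,0,4.8,0.6,0,1, 0,0,0,4.8,0.6,0,1]'
python3 - <<'E'
from h import *
import cv2,pickle
go((.632,.228),.14)
c=vision.capture("wrist");pickle.dump(c,open("w7.pkl","wb"))
f=c["frame"][100:292,190:446,::-1]
f=np.clip(f.astype(float)*1.8,0,255).astype(np.uint8)
cv2.imwrite("pics/w7.png",cv2.resize(c["frame"][110:260,60:310,::-1],(800,480),interpolation=cv2.INTER_CUBIC).astype(float)*1.8)
E
```

```text
width: 0.0929
width: 0.0928
time_s: 32.05
eef_pos: [0.629, 0.2287, 0.1386]
orientation: [0.656, 0.755, -0.001, -0.0]
ft_force: [0.4, -0.4, 0.9]
width: 0.0931
grip_force: 0.0
at [0.629  0.2287 0.1386] close 8.0 q6 0.04 turn [-0.1  0.   0. ] shift [-0.11  0.29 -0.14][ WARN:0@0.312] global loadsave.cpp:1063 imwrite_ Unsupported depth image for selected encoder is fallbacked to CV_8U.
```

View pics/w7.png

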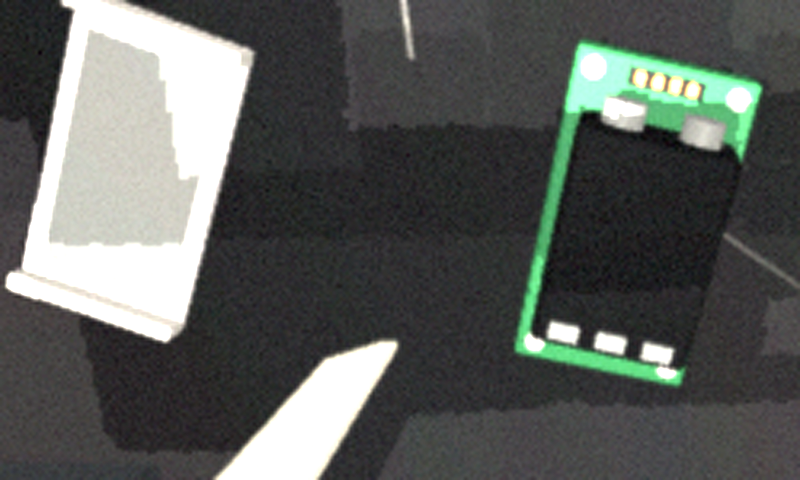

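The pack is clear: its -y edge runs (530,342)–(677,370) and its right edge goes up to (740,155). The knobs are at the top.

```bash
python3 - <<'E'
from h import *
import pickle
c=pickle.load(open("w7.pkl","rb"))
n=lambda p:(np.array(p)+.5)/3.2-.5+[60,110]
q=w(c,n([(530,342),(677,370),(740,155),(578,120)]),.050);print("corners",q.round(4))
print("pack right edge dir",np.degrees(np.arctan2(*(q[2]-q[1])[::-1])),np.linalg.norm(q[2]-q[1]),"width",np.linalg.norm(q[1]-q[0]),np.degrees(np.arctan2(*(q[1]-q[0])[::-1]))+90)
for a in(84,):
    u=np.array([np.cos(np.radians(a)),np.sin(np.radians(a))]);print("center",(q[0]+q[1])/2+.042*u)
p=w(c,n([(522,350),(682,383),(760,87),(580,42)]),.022);print("plate",p.round(4),rect(c,n([(522,350),(580,42),(760,87),(682,383)]),.022))
c1=pickle.load(open("w1.pkl","rb"))
print("packtray",rect(c1,np.array([(552,198),(521,62),(600,35),(622,178)])*.64,.014))
print("packtray pad",rect(c1,np.array([(556,190),(529,75),(597,53),(614,176)])*.64,.010))
E
```

```text
corners [[0.602  0.1904]
 [0.6519 0.1872]
 [0.6597 0.2623]
 [0.6086 0.266 ]]
pack right edge dir 84.07076554749122 0.07550857736086794 width 0.04999222859252398 86.33588282724988
center [0.63134991 0.23055501]
plate [[0.5978 0.1739]
 [0.6582 0.169 ]
 [0.6666 0.2808]
 [0.6051 0.287 ]] (array([0.6319, 0.2277]), np.float64(86.0), np.float64(0.1127), np.float64(0.0612))
packtray (array([0.4496, 0.2186]), np.float64(76.6), np.float64(0.1114), np.float64(0.0611))
packtray pad (array([0.4494, 0.2223]), np.float64(76.3), np.float64(0.0965), np.float64(0.0521))
```

```bash
python3 -m crank '[0,0,7,0,0,0,1, 0,0,13,0,0,0,1, 0,0,13,0,0,0,1, 0,0,13,0,0,0,1, 0,0,13,0,0,0,1]'|grep wid
python3 -c "
from h import *
go((.6305,.2295),.0135,-5)"
```

```text
width: 0.0929
at [0.6294 0.2292 0.1395] close -4.9 q6 0.27 turn [-0.   0.   0.1] shift [ 0.04  0.11 12.6 ]
```

```bash
python3 -m crank '[0,0,0,0,0.1,3,1, 0,0,0,0,0.1,6,1, 0,0,0,0,0.1,9,1, 0,0,0,0,0.1,11,1, 0,0,0,0,0.1,11.6,1]'|grep -E "pos|force"
python3 -m crank '[0,0,0,0,0,0.5,1, 0,0,0,0,0,1,1, 0,0,0,0,0,1,1, 0,0,0,0,0,1,-1, 0,0,0,0,0,1,-1]'|grep -E "pos|force"
for i in 1 2; do python3 -m crank '[0,0,0,0,0,0,-1, 0,0,0,0,0,0,-1, 0,0,0,0,0,0,-1, 0,0,0,0,0,0,-1, 0,0,0,0,0,0,-1]'; done
python3 -m crank '[0,0,0,0,0,-0.5,-1, 0,0,0,0,0,-2,-1, 0,0,0,0,0,-4,-1, 0,0,0,0,0,-6,-1, 0,0,0,0,0,-6,-1]'
python3 -c "
from h import *
go((.4495,.2195),.07,77-90)"
```

```text
eef_pos: [0.6283, 0.2291, 0.0205]
ft_force: [-0.1, 0.3, -0.3]
grip_force: 0.0
eef_pos: [0.6309, 0.2299, 0.0144]
ft_force: [0.4, 1.3, -0.5]
grip_force: 0.0
time_s: 34.1
eef_pos: [0.6305, 0.2297, 0.0136]
orientation: [0.737, 0.676, 0.0, 0.0]
ft_force: [0.2, 0.3, 0.9]
width: 0.0538
grip_force: 30.0
time_s: 34.6
eef_pos: [0.6305, 0.2298, 0.0136]
orientation: [0.737, 0.676, 0.0, 0.0]
ft_force: [1.7, 0.2, 2.3]
width: 0.0539
grip_force: 30.0
time_s: 35.1
eef_pos: [0.6324, 0.2302, 0.0775]
orientation: [0.737, 0.676, 0.003, 0.002]
ft_force: [0.6, 1.3, -2.3]
width: 0.0538
grip_force: 30.0
at [0.6324 0.2302 0.0775] close -4.9 q6 0.27 turn [ 0.3 -0.1  8.1] shift [ -2.64 -18.13   0.64]
```

```bash
python3 -m crank '[0,0,4,0,0,0,-1, 0,0,8,0,0,0,-1, 0,0,8,0,0,0,-1, 0,0,8,0,0,0,-1, 0,0,8,0,0,0,-1]'|grep wid
python3 - <<'E'
from h import *
import pickle
c=pickle.load(open("w7.pkl","rb"))
n=lambda p:(np.array(p)+.5)/3.2-.5+[60,110]
print(rect(c,n([(8,280),(68,2),(254,52),(173,338)]),.015))
go((.4495,.219),.07,77-90)
E
```

```text
width: 0.0538
(array([0.451 , 0.2179]), np.float64(75.5), np.float64(0.1105), np.float64(0.0618))
at [0.63   0.2297 0.073 ] close -12.8 q6 0.41 turn [-0.   0.   0.2] shift [ -5.05 -17.36   0.32]
```

```bash
python3 -m crank '[0,0,0,-1.3,-4.3,-0.5,-1, 0,0,0,-2.6,-8.7,-0.5,-1, 0,0,0,-3.9,-13,-0.5,-1, 0,0,0,-5.1,-17.3,-0.5,-1, 0,0,0,-5.1,-17.3,-0.5,-1]'|grep -E "wid"
python3 -m crank '[0,0,0,0,0,0,-1, 0,0,0,0,0,0,-1, 0,0,0,0,0,2,-1, 0,0,0,0,0,4,-1, 0,0,0,0,0,5,-1]'|grep -E "pos|force"
python3 -m crank '[0,0,0,0,0,0,-1, 0,0,0,0,0,0.5,-1, 0,0,0,0,0,1,-1, 0,0,0,0,0,1.8,-1, 0,0,0,0,0,1.8,-1]'|grep -E "pos|force"
python3 -c "
from h import *
go((.4495,.218),.0005,77-90)"
```

```text
width: 0.0536
eef_pos: [0.4511, 0.2186, 0.0271]
ft_force: [-1.7, -0.6, -2.7]
grip_force: 30.0
eef_pos: [0.4496, 0.2185, 0.0097]
ft_force: [-0.8, 0.3, -2.4]
grip_force: 30.0
at [0.4496 0.2185 0.0097] close -12.9 q6 0.45 turn [-0.1  0.   0.1] shift [-0.05  0.    0.92]
```

```bash
python3 -m crank '[0,0,0,0,0,0.2,-1, 0,0,0,0,0,0.4,-1, 0,0,0,0,0,0.6,-1, 0,0,0,0,0,0.7,-1, 0,0,0,0,0,0.7,-1]'|grep -E "pos|force"
python3 -m crank '[0,0,0,0,0,0.1,-1, 0,0,0,0,0,0.1,-1, 0,0,0,0,0,0.15,-1, 0,0,0,0,0,0.2,-1, 0,0,0,0,0,0.2,-1]'|grep -E "pos|force"
```

```text
eef_pos: [0.4502, 0.2187, 0.0034]
ft_force: [0.0, 0.1, -2.6]
grip_force: 30.0
eef_pos: [0.4502, 0.2187, 0.0014]
ft_force: [0.0, -0.1, -2.2]
grip_force: 30.0
```

```bash
python3 -m crank '[0,0,0,0,0,0.05,-1, 0,0,0,0,0,0.1,-1, 0,0,0,0,0,0.1,-1, 0,0,0,0,0,0.1,-1, 0,0,0,0,0,0.1,-1]'|grep -E "pos|force"
python3 -m crank '[0,0,0,0,0,0.05,-1, 0,0,0,0,0,0.1,-1, 0,0,0,0,0,0.1,-1, 0,0,0,0,0,0.1,-1, 0,0,0,0,0,0.1,-1]'|grep -E "pos|force"
```

```text
eef_pos: [0.4503, 0.2187, 0.0006]
ft_force: [-0.8, -0.4, 0.3]
grip_force: 30.0
eef_pos: [0.4503, 0.2187, 0.0006]
ft_force: [-3.9, -1.6, 11.3]
grip_force: 30.0
```

Contact. Release, rise and check.

```bash
for i in 1 2; do python3 -m crank '[0,0,0,0,0,0,1, 0,0,0,0,0,0,1, 0,0,0,0,0,0,1, 0,0,0,0,0,0,1, 0,0,0,0,0,0,1]'|grep -E "wid|pos|force"; done
python3 -m crank '[0,0,0,0,0,-2,1, 0,0,0,0,0,-5,1, 0,0,0,0,0,-9,1, 0,0,0,0,0,-13,1, 0,0,0,0,0,-13,1]'|grep -E "wid|pos"
python3 - <<'E'
from h import *
import pickle,cv2
c=vision.capture('wrist');pickle.dump(c,open("w8.pkl","wb"))
cv2.imwrite("pics/w8.png",np.clip(cv2.resize(c["frame"][:292,:,::-1],(800,456),interpolation=cv2.INTER_CUBIC).astype(float)*1.6,0,255).astype(np.uint8))
go((.6315,.2265),.13,-4.5)
E
```

```text
eef_pos: [0.4502, 0.2187, -0.0007]
ft_force: [0.3, -0.3, 0.8]
width: 0.0893
grip_force: 0.0
eef_pos: [0.4503, 0.2187, -0.0005]
ft_force: [-0.7, -0.5, 0.0]
width: 0.093
grip_force: 0.0
eef_pos: [0.454, 0.2197, 0.1349]
width: 0.0932
at [0.4524 0.2193 0.1323] close -12.9 q6 0.45 turn [ 0.4 -0.1 -8.4] shift [ 4.71 17.3   0.35]
```

View pics/w8.png

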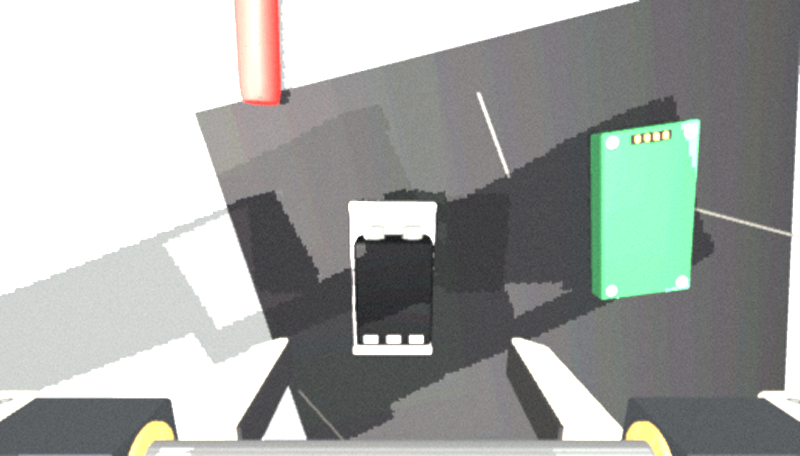

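The pack lies straight in its tray: body (355–433, 237–346), stops at y≈205 and y≈350. The plate alone is at (647,210).

```bash
python3 - <<'E'
from h import *
import pickle
c=pickle.load(open("w8.pkl","rb"));s=.64
q=rect(c,np.array([(356,345),(354,238),(434,238),(432,345)])*s,.037);print("pack body",q)
u=np.array([np.cos(np.radians(77)),np.sin(np.radians(77))]);print("pack_c",q[0]+.004*u)
print("tray",rect(c,np.array([(353,353),(349,204),(436,204),(432,353)])*s,.016))
q=rect(c,np.array([(602,299),(600,134),(699,120),(690,290)])*s,.022);print("plate",q)
E
```

```text
pack body (array([0.4503, 0.2157]), np.float64(76.9), np.float64(0.0763), np.float64(0.053))
pack_c [0.4511998  0.21959748]
tray (array([0.4496, 0.2177]), np.float64(76.8), np.float64(0.1124), np.float64(0.0601))
plate (array([0.6304, 0.2264]), np.float64(85.7), np.float64(0.1145), np.float64(0.0631))
```

```bash
python3 -m crank '[0,0,0,1.2,4.3,0,1, 0,0,0,2.4,8.6,0,1, 0,0,0,3.6,13,0,1, 0,0,0,4.8,17.4,0,1, 0,0,0,4.8,17.4,0,1]'|grep -E "wid"
python3 -m crank '[0,0,-4,0,0,0,1, 0,0,-8.3,0,0,0,1, 0,0,-8.3,0,0,0,1, 0,0,-8.3,0,0,0,1, 0,0,-8.3,0,0,0,1]'|grep -E "wid"
python3 -c "
from h import *
go((.631,.2265),-.0055,-4.5)"
```

```text
width: 0.0929
width: 0.0928
at [0.6299 0.2266 0.129 ] close -4.7 q6 0.26 turn [-0.   0.  -0.2] shift [ 0.    0.12 13.45]
```

```bash
python3 -m crank '[0,0,0,0,0.1,4,1, 0,0,0,0,0.1,7,1, 0,0,0,0,0.1,9.5,1, 0,0,0,0,0.1,11,1, 0,0,0,0,0.1,11,1]'|grep -E "pos|force"
python3 -m crank '[0,0,0,0,0,0.5,1, 0,0,0,0,0,1,1, 0,0,0,0,0,1.5,1, 0,0,0,0,0,2,1, 0,0,0,0,0,2.3,1]'|grep -E "pos|force"
for i in 1 2 3; do python3 -m crank '[0,0,0,0,0,0,-1, 0,0,0,0,0,0,-1, 0,0,0,0,0,0,-1, 0,0,0,0,0,0,-1, 0,0,0,0,0,0,-1]'|grep -E "pos|wid|force"; done
```

```text
eef_pos: [0.6297, 0.2262, 0.017]
ft_force: [-0.0, -0.2, -0.5]
grip_force: 0.0
eef_pos: [0.6315, 0.2265, -0.0038]
ft_force: [0.4, 0.3, -0.6]
grip_force: 0.0
eef_pos: [0.6316, 0.2266, -0.0033]
ft_force: [-0.1, 0.4, 0.7]
width: 0.064
grip_force: 30.0
eef_pos: [0.6316, 0.2265, -0.0033]
ft_force: [-1.0, 0.3, 2.9]
width: 0.0636
grip_force: 30.0
eef_pos: [0.6316, 0.2265, -0.0033]
ft_force: [-1.2, -0.2, 5.6]
width: 0.0638
grip_force: 30.0
```

```bash
python3 -m crank '[0,0,0,0,0,-0.5,-1, 0,0,0,0,0,-2,-1, 0,0,0,0,0,-5,-1, 0,0,0,0,0,-8,-1, 0,0,0,0,0,-8,-1]'|grep -E "pos|wid|force"
python3 -m crank '[0,0,-5,0,0,0,-1, 0,0,-9.5,0,0,0,-1, 0,0,-9.5,0,0,0,-1, 0,0,-9.5,0,0,0,-1, 0,0,-9.5,0,0,0,-1]'|grep -E "wid"
python3 -c "
from h import *
go((.445,-.0145),.07,5)"
```

```text
eef_pos: [0.6351, 0.2272, 0.082]
ft_force: [-0.1, -0.2, -2.7]
width: 0.0638
grip_force: 30.0
width: 0.0635
at [0.6313 0.2264 0.0758] close 4.8 q6 0.09 turn [-0.1  0.  -0.2] shift [-22.45 -20.57   0.6 ]
```

```bash
python3 -m crank '[0,0,0,-3,-2.8,0,-1, 0,0,0,-6,-5.5,0,-1, 0,0,0,-9,-8.2,0,-1, 0,0,0,-12,-11,0,-1, 0,0,0,-15,-13.7,0,-1]'|grep wid
python3 -m crank '[0,0,0,-3,-2.8,0,-1, 0,0,0,-6,-5.5,0,-1, 0,0,0,-7.5,-6.9,0,-1, 0,0,0,-7.5,-6.9,0,-1, 0,0,0,-7.5,-6.9,0,-1]'|grep wid
python3 -m crank '[0,0,0,0,0,0,-1, 0,0,0,0,0,2,-1, 0,0,0,0,0,4,-1, 0,0,0,0,0,5,-1, 0,0,0,0,0,5,-1]'|grep -E "pos|force"
python3 -c "
from h import *
go((.4445,-.0145),.0017,5)"
```

```text
width: 0.0639
width: 0.0638
eef_pos: [0.4447, -0.0143, 0.0252]
ft_force: [-0.6, 0.2, -2.8]
grip_force: 30.0
at [ 0.4447 -0.0143  0.0252] close 4.9 q6 -0.37 turn [-0.2 -0.1 -0.1] shift [-0.03 -0.02  2.35]
```

```bash
python3 -m crank '[0,0,0,0,0,0.4,-1, 0,0,0,0,0,0.8,-1, 0,0,0,0,0,1.2,-1, 0,0,0,0,0,1.6,-1, 0,0,0,0,0,1.6,-1]'|grep -E "pos|force"
python3 -m crank '[0,0,0,0,0,0.1,-1, 0,0,0,0,0,0.2,-1, 0,0,0,0,0,0.3,-1, 0,0,0,0,0,0.4,-1, 0,0,0,0,0,0.4,-1]'|grep -E "pos|force"
```

```text
eef_pos: [0.4451, -0.0152, 0.0101]
ft_force: [-0.4, -0.3, -3.5]
grip_force: 30.0
eef_pos: [0.4454, -0.0152, 0.0064]
ft_force: [0.3, 0.3, -3.0]
grip_force: 30.0
```

```bash
python3 -m crank '[0,0,0,0,0,0.1,-1, 0,0,0,0,0,0.2,-1, 0,0,0,0,0,0.3,-1, 0,0,0,0,0,0.35,-1, 0,0,0,0,0,0.35,-1]'|grep -E "pos|ft_force"
python3 -m crank '[0,0,0,0,0,0.05,-1, 0,0,0,0,0,0.1,-1, 0,0,0,0,0,0.15,-1, 0,0,0,0,0,0.15,-1, 0,0,0,0,0,0.15,-1]'|grep -E "pos|ft_force"
```

```text
eef_pos: [0.4454, -0.0152, 0.0029]
ft_force: [1.0, -0.9, -2.1]
eef_pos: [0.4455, -0.0152, 0.0016]
ft_force: [-1.1, 0.3, 1.5]
```

```bash
python3 -m crank '[0,0,0,0,0,0.05,-1, 0,0,0,0,0,0.05,-1, 0,0,0,0,0,0.05,-1, 0,0,0,0,0,0.05,-1, 0,0,0,0,0,0.05,-1]'|grep -E "pos|ft_force"
for i in 1 2; do python3 -m crank '[0,0,0,0,0,0,1, 0,0,0,0,0,0,1, 0,0,0,0,0,0,1, 0,0,0,0,0,0,1, 0,0,0,0,0,0,1]'|grep -E "wid|ft_force"; done
python3 -m crank '[0,0,0,0,0,-2,1, 0,0,0,0,0,-5,1, 0,0,0,0,0,-9,1, 0,0,0,0,0,-14,1, 0,0,0,0,0,-14,1]'|grep -E "wid|pos"
python3 - <<'E'
from h import *
import pickle,cv2
c=vision.capture('wrist');pickle.dump(c,open("w9.pkl","wb"))
t=vision.capture('top')
A=cv2.resize(c["frame"][90:240,150:360,::-1],(420,300),interpolation=cv2.INTER_CUBIC)
B=cv2.resize(t["frame"][100:280,150:460,::-1],(517,300),interpolation=cv2.INTER_CUBIC)
o=np.zeros((600,520,3),np.uint8);o[:300,:420]=A;o[300:,:517]=B
cv2.imwrite("pics/w9.png",o)
E
```

```text
eef_pos: [0.4455, -0.0152, 0.0016]
ft_force: [-4.0, 0.8, 7.3]
ft_force: [-0.5, 0.7, 0.4]
width: 0.0922
ft_force: [-0.4, 0.6, -0.6]
width: 0.0926
eef_pos: [0.4497, -0.0163, 0.147]
width: 0.0932
```

View pics/w9.png

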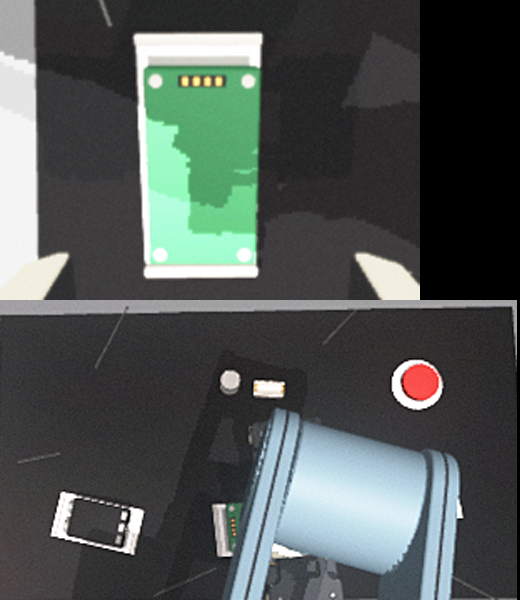

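The plate is flat in its tray: plate (145–260, 67–265), tray (137–262, 35–275). The cap is on its seat, the pack is in its tray, and the spare and coupler stand untouched. One numeric check of the plate before handing in.

```bash
python3 - <<'E'
from h import *
import pickle
c=pickle.load(open("w9.pkl","rb"));n=lambda p:np.array(p)/2+[150,90]
a=rect(c,n([(146,265),(145,67),(261,67),(257,265)]),.027);b=rect(c,n([(144,275),(135,36),(262,36),(257,275)]),.016)
print(a,b)
d=a[0]-b[0];print(d)
if np.linalg.norm(d)<.009: print(job.sign_off())
E
```

```text
(array([ 0.4461, -0.0151]), np.float64(94.2), np.float64(0.116), np.float64(0.0642)) (array([ 0.4444, -0.0135]), np.float64(95.0), np.float64(0.1437), np.float64(0.0699))
[ 0.0017 -0.0016]
the job is handed in; nothing more can be done
None
```

All four parts were set down in order in their places, each measuring within about 3 mm of centre, the second fuse holder and coupler were left alone, and the job is handed in; no verdict came back.

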